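# Wedge the block row with the tapered feeler

### The arm

A 6-joint arm with a two-finger parallel gripper is mounted at the origin on the work surface. World frame = base frame: x ahead of the robot, y to its left, z up, the work surface at z = 0. Lengths are in m, angles in rad, forces in N, time in s.
With the tool pointing down it reaches from about 0.325 to 0.775 m from the base axis. Payload 5.5 kg.
Tool frame: the origin (TCP) lies between the finger pads; the fingertips stand ahead of it and the grasp point (between the pads) lies 6 mm ahead of it (manip.finger_overhang is the z of the fingertips in the tool frame, in m); z points along the fingers, y is the line along which they close (so a half turn about z gives the same grasp; the last joint's range is limited). The gripper opens to 88 mm and grips with 3 to 60 N. Pads are 20 mm wide; open, the fingers measure 115 mm over their backs; the gripper's body (75 mm by 178 mm) begins 61 mm behind the grasp point.
Start: joints at [1.129, 0.091, 1.231, -0, 1.82, -0.057], TCP at [0.225, 0.556, 0.248] pointing down, gripper open.
Joint ranges: [-2.87, 2.87], [-0.86, 2.18], [0.17, 2.46], [-1.51, 4.65], [0.06, 2.69], [-2.65, 2.65]. Speed limits (rad/s): [2.57, 2.57, 3.01, 3.14, 3.14, 3.14].

### API

Orientations are given as a unit quaternion [x, y, z, w].
In Python, from workcell import manip, viewer, job gives the robot as it stands.
- The arm moves only by the shell command python3 -m pendant 'ROWS' [FORCE]. ROWS is JSON, a list of rows, each an object of numbers: "x", "y", "z": the shift along the tool's x, y, z in units of 0.02 m (1.0 is 0.02 m); "rx", "ry", "rz": the turn, a rotation vector about the tool's x, y, z in units of 6 degrees (1.0 is 6 degrees); "hand": the opening, from 0 (shut) to 1 (fully open). A call has 1 to 10 rows; each row shifts and turns the commanded pose from where the row before left it, along the tool's axes as they then stand; what a row does not reach is not made up. A row lasts 1/8 s, in which the tool goes at most 62.5 mm and 10.7 degrees, less where a joint would pass 70% of its speed; a pose out of reach is approached as far as the arm can. A call with a number of a shift or a turn outside -1 to 1 is refused whole. A call with a gripper value outside its range is refused whole. The fingers move at their own pace and stop on an object; FORCE is the grip in N (left out, the last holds). Time passes only in rows, so rows that do not move let the fingers close. It gives the time, the measured TCP pose, the force, the opening and the grip force at its end, in the units of the state.
- manip.state(): the state, without advancing time (a new reading comes with each control period).
- viewer.read_camera(name): name is "side" or "top"; returns (picture, depth): 400x640x3 uint8, red, green, blue; 400x640 float32, m along the optical axis (not along the pixel's ray), 0 where there is no reading.
- viewer.camera_model(name): a dict with "camera_matrix" (3x3 intrinsics, pixels), "k1" (the pictures are not rectified: a ray, as slopes to the right and down, at radius r is drawn at 1 + k1 r^2 times it, then the intrinsics apply), "pose" (4x4, takes a point from camera to world coordinates). Camera axes: x right, y up, looking along -z (the intrinsics and any distortion apply to the point x, -y, -z); pixel columns grow to the right and rows downward; lengths in m; the calibration is good to about 2 mm. A picture is of the moment at which its call begins. camera_model takes no time and is no camera call.
- job.hand_in(): hands the job in; it is judged then, once.
Trained networks look in the newest picture that a camera, given by its name, has taken for a name from the list of things; names that differ only in an ending like _2 or _b are one class to them, and where a whole thing is asked for, a point or a joint stands for the part that bears it (a point fixed in the world has none). Each returns a list of dicts, best first, with "confidence" (0 to 1); they miss things now and then, are a little off and sometimes report something else, mostly with a low value. They report only what shows in the picture. A call takes as long as a camera call. They do not tell look-alikes from the thing itself.
- viewer.search_frame(camera, thing): "centre" ([column, row] in pixels, amid what is visible of it).
The state is a dict: "t": time; "q": joint angles; "dq": joint speeds; "joint_efforts": joint torques, N m; "tcp_pos": TCP position; "tool_rot": TCP orientation; "wrist_force": force on the tool from outside, world axes, zero at the start; "ft_torque": the same for the moment, N m; "finger_gap": finger opening in m; "gripper_force": force on a finger pad.
Only numpy, scipy, OpenCV 4.12 (cv2) and the standard library are available. Lean on these libraries where they do the work, as an engineer would, in place of code of your own. Each camera call takes 0.05 s, during which the arm holds its last target. There are 200 camera calls.

### The job

On the guitar bench, stand the stray neck block upright in the gluing tray, between the two blocks already there and the sprung steel plate, push it up square and snug against its neighbour so that the three make one tight row, and let go of it. Then draw the red-handled tapered blade out of its stand and slide it, upright, down between that third block and the plate until it drags snugly on both, the plate pushed back about 3 mm (not jammed hard, its tip clear of the tray floor), the row still tight and upright. Finish while still holding the blade by its handle at that depth; leave everything else on the bench alone.

Things in the scene. Friction and masses are not known exactly. Their poses are not given: they have to be found in the camera images.
- tray: fixed light-wood gluing tray, ledge 110 (x) x 205 (y) x 15 mm. Origin: centre of its underside, on the bench; blocks stand on its top, z = 15 mm. The row runs along tray y, centred on x = 0, from a plywood end stop (inner face at y = -73 mm, 60 mm tall) towards the blue clamp head at the +y end; the x sides are open. Tight row: blocks centred at y = -58, -28 and +2 mm
- block_a: dark-wood neck block, 50 (x) x 30 (y) x 70 (z) mm, 75 g, origin at the centre of its underside; starts in the tray against the end stop, its 50 mm side along tray x
- block_b: same kind of block, starts in the tray touching block_a on its +y side; its own +y face is at about tray y = -13 mm
- block_c: the stray block, same size and colour, 60 to 98 g, upright on the open bench; origin at the centre of its underside. Goes beside block_b with its 50 mm (x) side along tray x. 35 to 37 mm are free there for its 30 mm; the plate's flared lip guides it and the plate yields, so an error towards the plate does less harm
- clamp: fixed blue clamp head at the tray's +y end (housing 80 x 32 x 52 mm, 64 mm tall with its top nut); carries the sprung plate on its row side. Origin: centre of the housing's foot, on the ledge. Axes as the tray's
- plate_face (a point): point on the sprung steel plate's flat face towards the row (tray -y), mid width, 66 mm above the ledge; moves with the plate. Plate 70 (x) x 8 mm; above it an orange lip flares 30 degrees away from the row, top 80 mm above the ledge. With a tight row the gap from third block to this face is 5 to 7 mm, different each time: feel or read where the blade bites
- plate (a joint): how far the sprung plate is pushed back towards tray +y, m: 0 at rest, stop at 0.009. The spring presses with about 3.2 N at 0 and 0.8 N more per mm; pushing the blade down to 3 mm takes very roughly 4 to 12 N. The row side does not yield: a blade held too far towards the plate pushes the plate without touching the block, and is then pushed sideways (tray -y) by the spring
- blade: tapered steel blade, red handle, 120 g. Origin: middle of its tip (lowest point), z up. 24 mm wide (x), 82 mm long, thickness (y) 2.5 mm at the tip plus 0.12 mm per mm, 12.3 mm under the handle, both sides alike. Handle z = 82 to 130 mm, 36 (x) x 22 (y) mm; grip across the 22 mm, fingertips above z = 86. Starts upright in the stand. In use its y lies along tray y, either way round
- stand: fixed wooden stand 60 x 60 x 86 mm with an upright slot 29 (x) x 14.5 (y) mm that holds the blade; the handle's underside rests on its top. Origin: centre of its underside. The blade starts with its tip 4 mm above the bench; lift it at least 85 mm to clear
- tape: roll of blue tape lying flat, 96 mm across, 24 mm high; bystander, origin under its centre
- glue: glue bottle, 52 mm across, 120 mm tall; bystander, origin under its centre
- jar: amber jar with black cap, 60 mm across, 70 mm tall; bystander, origin under its centre
- sander: cork sanding block 90 x 50 x 35 mm; bystander, origin under its centre
- pliers: blue-handled pliers lying flat, 170 mm long; bystander, origin between the handles
- screwdriver: red-handled screwdriver lying flat along y; bystander
There are look-alikes about, which are no part of the job. Several things have the shape of the blade; the one meant has the colours described above.

How it is judged:
On the way, in this order (a step that is already met when the one before it is completed fails the run):
1. the third block stands released in the row, snug against block_b (within 3 mm) (x of block_c in the frame of tray between -0.012 and 0.012 m and z of block_c in the frame of tray between 0.012 and 0.019 m and angle between block_c's own z axis and vertical below 0.1 rad and angle between the x axis of block_c and the x axis of tray, either way round below 0.15 rad and horizontal distance between block_b and block_c below 0.033 m and y of block_c in the frame of block_b above 0.025 m and contact force between the fingers and block_c below 0.1 N), for 0.2 s.
2. the blade is drawn out of its stand by the gripper (z of blade in the frame of stand above 0.087 m and contact force between the fingers and blade above 1 N), for 0.1 s.
At the end, for the whole second after the job is handed in: Three blocks upright, square (0.15 rad), within 12 mm of the tray midline, tight (centres < 34 mm apart). Blade upright (0.12 rad), square, pressing plate > 1 N and block > 0.5 N, plate back 1.3-6 mm, tip 15+ mm below block tops, 2+ mm off the floor, within 18 mm of midline, still, gripped > 2 N (x of block_a in the frame of tray between -0.012 and 0.012 m and z of block_a in the frame of tray between 0.012 and 0.019 m and angle between each of block_a, block_b, block_c's own z axis and vertical below 0.1 rad and angle between the x axis of each of block_a, block_b, block_c and the x axis of tray, either way round below 0.15 rad and x of block_b in the frame of tray between -0.012 and 0.012 m and z of block_b in the frame of tray between 0.012 and 0.019 m and x of block_c in the frame of tray between -0.012 and 0.012 m and z of block_c in the frame of tray between 0.012 and 0.019 m and horizontal distance between block_a and block_b below 0.034 m and horizontal distance between block_b and block_c below 0.034 m and y of block_a in the frame of tray below -0.054 m and y of block_b in the frame of block_a above 0.025 m and y of block_c in the frame of block_b above 0.025 m and value of joint plate between 0.0013 and 0.006 m and contact force between blade and clamp above 1 N and contact force between blade and block_c above 0.5 N and contact force between blade and tray below 0.3 N and z of blade in the frame of tray between 0.017 and 0.07 m and x of blade in the frame of tray between -0.018 and 0.018 m and angle between blade's own z axis and vertical below 0.12 rad and angle between the y axis of blade and the y axis of tray, either way round below 0.15 rad and linear speed of blade below 0.01 m/s and contact force between the fingers and blade above 2 N and contact force between the fingers and block_c below 0.3 N); the arm keeps its last pose, push and grip.
It fails at once if the blade is jammed: the plate is driven back more than 7.5 mm by it (value of joint plate above 0.0075 m and contact force between blade and clamp above 0.5 N).
It fails at once if a bystander on the bench is moved more than 25 mm (distance of any of tape, glue, jar, sander, pliers, screwdriver from where it was at the start of the episode above 0.025 m).
It also fails if it takes over 64 s, if anything falls off the work surface, if the arm or the gripper's body presses on something with over 40 N, if the wrist force passes 120 N, or if a joint passes its speed limit or range.

## Working session

There is one attempt and no reset: what is moved stays moved. The work goes in short steps, Python scripts to look and compute and a shell command to move; the robot and the scene stay as the last step left them, time stands still between calls to the robot, and variables do not carry over. Pictures are saved under pics/ and viewed, at most 10 in all, crops included, and the job is handed in when it is done.

```bash
mkdir -p pics; ls
cat > h.py <<'E'
import numpy as np, cv2, json
from workcell import manip, viewer, job
def shot(cam,name=None):
    im,d=viewer.read_camera(cam)
    if name: cv2.imwrite(f'pics/{name}.png',cv2.cvtColor(im,cv2.COLOR_RGB2BGR))
    np.savez(f'last_{cam}.npz',im=im,d=d); return im,d
def cloud(cam,d):
    m=viewer.camera_model(cam);K=np.array(m['camera_matrix']);T=np.array(m['pose'])
    v,u=np.mgrid[0:d.shape[0],0:d.shape[1]]
    p=cv2.undistortPoints(np.stack([u,v],-1).reshape(-1,1,2).astype(float),K,np.array([m['k1'],0,0,0.]),).reshape(d.shape+(2,))
    c=np.stack([p[...,0]*d,-p[...,1]*d,-d],-1)
    w=c@T[:3,:3].T+T[:3,3]; w[d<=0]=np.nan; return w
def project(cam,P):
    m=viewer.camera_model(cam);K=np.array(m['camera_matrix']);T=np.array(m['pose'])
    c=(np.atleast_2d(P)-T[:3,3])@T[:3,:3]; s=np.stack([c[:,0]/-c[:,2],-c[:,1]/-c[:,2]],1)
    r2=(s**2).sum(1,keepdims=True); s=s*(1+m['k1']*r2); return s*[K[0,0],K[1,1]]+[K[0,2],K[1,2]]
E
python3 - <<'E'
from h import *
for c in('top','side'):
    im,d=shot(c,c+'0'); w=cloud(c,d)
    print(c,np.array(viewer.camera_model(c)['pose']).round(3).tolist(),viewer.camera_model(c)['k1'])
    for n in ('tray','block_c','clamp','plate_face','blade','stand','tape','glue','jar','sander','pliers','screwdriver'):
        for r in viewer.search_frame(c,n):
            u,v=np.round(r['centre']).astype(int); print(n,u,v,round(r['confidence'],2),w[min(v,399),min(u,639)].round(3))
s=manip.state();print(s['t'],s['tcp_pos'],s['tool_rot'],manip.finger_overhang)
E
```

```text
pics
top [[-0.006, 0.983, -0.181, 0.343], [-1.0, -0.007, -0.002, 0.042], [-0.003, 0.181, 0.983, 1.198], [0.0, 0.0, 0.0, 1.0]] -0.007212199817013933
tray 272 196 0.57 [0.558 0.191 0.018]
block_c 278 186 0.83 [0.572 0.168 0.082]
block_c 437 222 0.81 [ 0.479 -0.236  0.067]
block_c 273 196 0.64 [0.559 0.188 0.014]
block_c 291 184 0.56 [0.577 0.135 0.08 ]
block_c 186 292 0.29 [0.308 0.404 0.034]
clamp 253 197 0.8 [0.547 0.234 0.063]
plate_face 256 194 0.73 [0.549 0.221 0.096]
plate_face 164 225 0.71 [0.482 0.477 0.016]
blade 353 272 0.86 [ 0.356 -0.023  0.017]
blade 371 213 0.5 [ 0.494 -0.062  0.135]
stand 368 217 0.7 [ 0.49  -0.059  0.087]
tape 418 122 0.62 [ 0.771 -0.214 -0.003]
glue 339 116 0.58 [0.753 0.011 0.097]
glue 251 196 0.4 [0.55  0.239 0.063]
jar 477 141 0.74 [ 0.691 -0.351  0.071]
jar 251 197 0.2 [0.547 0.238 0.067]
sander 184 290 0.61 [nan nan nan]
pliers 166 222 0.77 [0.491 0.475 0.008]
pliers 419 119 0.57 [ 0.771 -0.212  0.021]
screwdriver 256 127 0.72 [0.751 0.238 0.02 ]
side [[0.991, 0.092, -0.101, 0.439], [-0.137, 0.697, -0.703, -0.698], [0.005, 0.711, 0.704, 0.809], [0
[... 301 characters left out ...]
0.549 0.215 0.086]
plate_face 313 152 0.58 [0.549 0.213 0.08 ]
plate_face 311 153 0.51 [0.542 0.21  0.079]
blade 322 162 0.72 [0.568 0.158 0.085]
blade 252 240 0.67 [ 0.358 -0.043  0.014]
blade 309 218 0.66 [ 0.502 -0.082  0.12 ]
stand 308 237 0.64 [ 0.497 -0.1    0.073]
tape 412 289 0.72 [ 0.72  -0.242  0.022]
glue 403 200 0.98 [ 0.757 -0.014  0.078]
jar 419 340 0.97 [ 0.682 -0.381  0.069]
jar 309 299 0.24 [nan nan nan]
sander 233 138 0.56 [0.304 0.383 0.03 ]
sander 288 124 0.25 [0.491 0.47  0.009]
pliers 290 122 0.63 [0.5   0.482 0.008]
screwdriver 375 159 0.64 [0.747 0.228 0.02 ]
1.3 [0.22521757 0.55613587 0.24761907] [ 1.91199713e-01  9.81551155e-01 -1.12186356e-05 -1.19279999e-06] 0.025
```

View pics/top0.png

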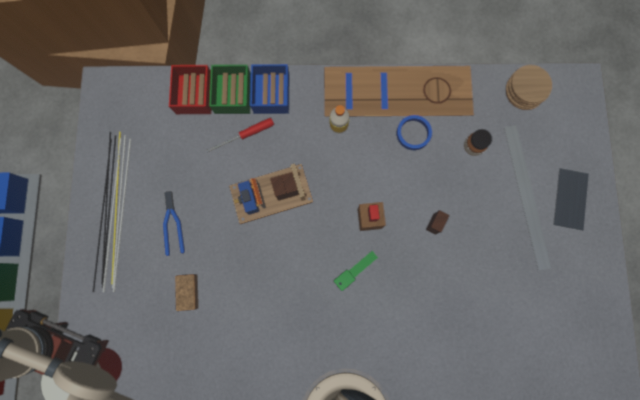

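View pics/side0.png

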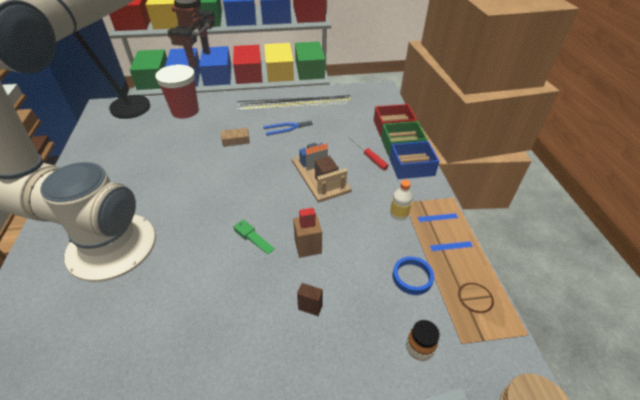

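The top picture shows the stray block at (438,222), the two tray blocks at (285,186), the red-handled blade in its stand at (372,213), and the clamp with its orange lip at (250,196). Look-alikes for the blade are the green one at (355,270) and the red screwdriver at (256,128). The only look-alikes for the stray block are the two tray blocks. I choose the red blade in the stand and the block at (438,222).

```bash
cat >> h.py <<'E'
def rect(P):
    (c,s,a)=cv2.minAreaRect((P[:,:2]*1000).astype(np.float32)); return np.round(c,1),np.round(s,1),round(a,1)
def seg(w,c,r,z0,z1,mask=None):
    m=(np.hypot(w[...,0]-c[0],w[...,1]-c[1])<r)&(w[...,2]>z0)&(w[...,2]<z1)
    if mask is not None: m&=mask
    return w[m]
E
python3 - <<'E'
from h import *
crops=[]
for c in('top','side'):
    f=np.load(f'last_{c}.npz');im,d=f['im'],f['d'];w=cloud(c,d)
    h=cv2.cvtColor(im,cv2.COLOR_RGB2HSV);H,S,V=h[...,0].astype(int),h[...,1],h[...,2]
    red=((H<6)|(H>174))&(S>150); blue=(H>100)&(H<125)&(S>120); org=(H>5)&(H<15)&(S>150)&(V>120); dark=(V<90)
    print(c)
    for n,P in dict(bench=seg(w,(.42,-.12),.03,-.02,.02),c_top=seg(w,(.479,-.236),.06,.055,.085),handle=seg(w,(.494,-.062),.06,.115,.15),stand=seg(w,(.49,-.06),.06,.078,.095),
      blocks=seg(w,(.575,.15),.08,.073,.1,~org&~blue&dark),tray=seg(w,(.555,.18),.13,.008,.022),clampblue=seg(w,(.548,.235),.07,.04,.09,blue),lip=seg(w,(.549,.221),.06,.07,.11,org)).items():
        if len(P)<3: print(n,len(P));continue
        print(n,len(P),np.median(P,0).round(4),*rect(P))
    x=np.round(project(c,[[.52,.05,.05]])[0]).astype(int)
    cr=im[130:255,220:460] if c=='top' else im[130:320,240:360]
    crops.append(cv2.resize(cr,None,fx=380/cr.shape[1],fy=380/cr.shape[1],interpolation=2))
Hm=max(x.shape[0] for x in crops);crops=[cv2.copyMakeBorder(x,0,Hm-x.shape[0],0,0,0) for x in crops]
cv2.imwrite('pics/crop1.png',np.hstack(crops)[:598,:,::-1])
E
```

```text
top
bench 395 [ 0.4208 -0.1198 -0.0006] [ 419.7 -119.9] [57.1 56.3] 89.3
c_top 257 [ 0.4815 -0.2425  0.0689] [ 482.1 -243.6] [30.1 49.9] 61.0
handle 146 [ 0.4964 -0.0698  0.1327] [497.8 -70.3] [36.3 22.3] 5.7
stand 410 [ 0.4931 -0.0635  0.0852] [497.7 -70.1] [60.7 60.3] 5.3
blocks 424 [0.5757 0.1528 0.0838] [571.4 170.8] [49.  93.3] 16.4
tray 1588 [0.5506 0.1963 0.0139] [573.  196.7] [123.9 205.2] 16.6
clampblue 213 [0.5415 0.2455 0.0661] [549.2 248.5] [77.4 27.9] 17.0
lip 82 [0.5567 0.2229 0.0912] [556.5 222.7] [62.  8.] 16.5
side
bench 384 [ 0.4202 -0.1205 -0.0016] [ 420.1 -119.9] [58.7 57.1] 87.0
c_top 358 [ 0.4826 -0.2491  0.0681] [ 483.3 -245.7] [31.5 49.7] 62.9
handle 181 [ 0.4975 -0.0778  0.1319] [498.  -71.7] [35.3 25.9] 5.3
stand 358 [ 0.4969 -0.084   0.0859] [498.5 -70.7] [60.3 62.7] 5.1
blocks 38 [0.5639 0.1284 0.0784] [568.5 137.4] [33.4 71.9] 54.1
tray 642 [0.5428 0.1399 0.015 ] [566.5 194.1] [110.8 210.3] 17.2
clampblue 22 [0.5194 0.2357 0.0661] [520.4 236.3] [12.1 22.8] 9.7
lip 77 [0.5583 0.221  0.0863] [559.9 221.5] [62.3  9.1] 17.7
```

View pics/crop1.png

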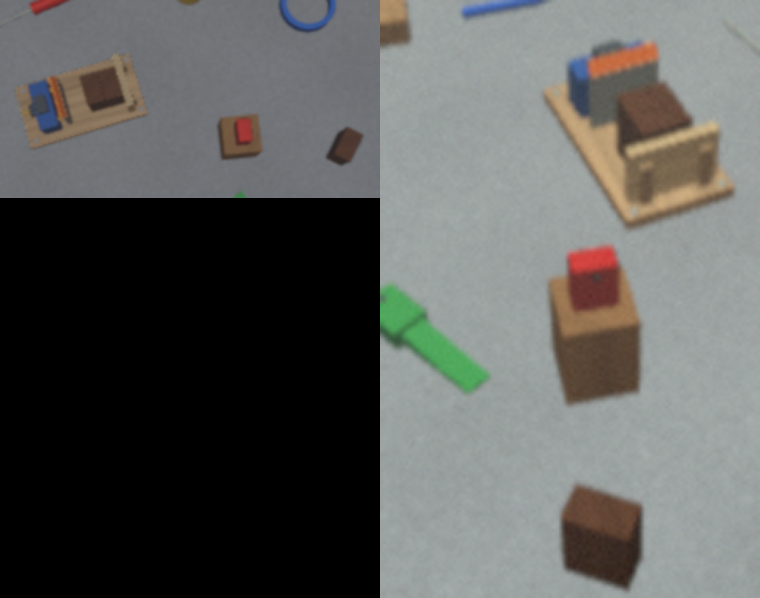

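The crop confirms the choice: the red handle stands in the wooden stand, the green blade lies flat, and the stray dark block stands alone on the bench. Next I refine the tray frame while starting towards the block.

```bash
python3 - <<'E'
from h import *
from scipy.optimize import minimize
for c in('top','side'):
    f=np.load(f'last_{c}.npz');im,d=f['im'],f['d'];w=cloud(c,d)
    h=cv2.cvtColor(im,cv2.COLOR_RGB2HSV);H,S,V=h[...,0].astype(int),h[...,1],h[...,2]
    P=seg(w,(.575,.145),.08,.079,.09); 
    for yaw in (16.5,17,17.5):
      a=np.radians(yaw);R=np.array([[np.cos(a),-np.sin(a)],[np.sin(a),np.cos(a)]])
      Q=(P[:,:2])@R*1000; Q=Q[Q[:,1]<np.median(Q[:,1])+32]
      print(c,yaw,len(Q),Q.min(0).round(1),Q.max(0).round(1))
    print('blk',rect(P[(P@[0,1,0])<.185]))
    T=seg(w,(.555,.18),.14,.008,.022)
    print('tray',rect(T),len(T))
    E_=seg(w,(.595,.105),.07,.068,.0785); print('stop',rect(E_),len(E_))
E
python3 -m pendant '[{"rz":1},{"rz":1},{"rz":1},{"rz":1},{"rz":1},{"rz":1},{"rz":1},{"rz":1},{"rz":1},{"rz":1}]'
python3 -m pendant '[{"rz":1},{"rz":1},{"rz":1},{"rz":1},{"rz":1},{"rz":1},{"rz":0.05},{}]'
```

```text
top 16.5 440 [571.8 -53.2] [622.8  12.9]
top 17 440 [571.5 -58.4] [622.9   7.5]
top 17.5 440 [571.1 -63.6] [623.    2.3]
blk (array([578.3, 150.2]), array([50.6, 65.9]), 16.3)
tray (array([573. , 196.7]), array([123.9, 205.2]), 16.6) 1588
stop (array([590.2, 126.8]), array([56.9, 82.8]), 85.3) 174
side 16.5 263 [572.8 -49.5] [623.3  14.3]
side 17 263 [572.6 -54.8] [623.3   9.1]
side 17.5 263 [572.3 -60.2] [623.3   3.9]
blk (array([578.1, 152.9]), array([49.9, 63.8]), 16.7)
tray (array([566.5, 194.1]), array([110.8, 210.3]), 17.2) 642
stop (array([590.2, 123.1]), array([54.6, 82.6]), 82.4) 172$[0]: bad value
$[0]: bad value
```

```bash
cat >> h.py <<'E'
from scipy.optimize import minimize
def rectfit(w,c,yaw,L,W,z0,z1,r=.09,fixyaw=False,ok=None):
    "pose of an LxW (along its x,y; m) flat top by classifying points as at height / not"
    P=seg(w,c,r,-.05,.3,ok); lab=(P[:,2]>z0)&(P[:,2]<z1)
    # pixel footprint weights are near uniform
    def f(p):
        a=np.radians(p[2] if not fixyaw else yaw);q=(P[:,:2]-np.array(p[:2])/1000)@np.array([[np.cos(a),-np.sin(a)],[np.sin(a),np.cos(a)]])
        s=np.minimum(L/2-abs(q[:,0]),W/2-abs(q[:,1])); m=1/(1+np.exp(-np.clip(s/.0012,-30,30)))
        return ((m-lab)**2).sum()
    b=min((minimize(f,[c[0]*1000+dx,c[1]*1000+dy,yaw],method='Nelder-Mead',options=dict(initial_simplex=np.array([[c[0]*1000+dx,c[1]*1000+dy,yaw],[c[0]*1000+dx+6,c[1]*1000+dy,yaw],[c[0]*1000+dx,c[1]*1000+dy+6,yaw],[c[0]*1000+dx,c[1]*1000+dy,yaw+3]]))) for dx in(-5,5) for dy in (-5,5)),key=lambda r:r.fun)
    return b.x.round(1),round(b.fun,1)
E
python3 - <<'E'
from h import *
for c in('top','side'):
    f=np.load(f'last_{c}.npz');im,d=f['im'],f['d'];w=cloud(c,d)
    print(c,'ab',rectfit(w,(.578,.150),16.8,.05,.06,.078,.091,.055),'c',rectfit(w,(.482,-.244),-28.5,.05,.03,.06,.08,.05),
     'stand',rectfit(w,(.498,-.07),5.3,.06,.06,.078,.15,.06),'handle',rectfit(w,(.498,-.071),5.3,.036,.022,.12,.14,.03))
E
python3 -m pendant '[{"x":0,"y":0,"z":0,"rx":0,"ry":0,"rz":1,"hand":1}]'
```

```text
top ab (array([579.8, 154.3,  16.6]), np.float64(32.6)) c (array([ 483.2, -246.1,  -28.1]), np.float64(28.7)) stand (array([499. , -71.6,   5.4]), np.float64(31.8)) handle (array([498.4, -71.2,   5.2]), np.float64(15.9))
side ab (array([580.3, 154.4,  13.8]), np.float64(37.3)) c (array([ 482.8, -242.5,  -27.7]), np.float64(70.1)) stand (array([499.5, -67.4,   5.4]), np.float64(73.3)) handle (array([498.7, -68. ,   7.3]), np.float64(57.9))
t: 1.42
tcp_pos: [0.2252, 0.5561, 0.2476]
tool_rot: [0.243, 0.97, -0.0, -0.0]
wrist_force: [0.9, 0.1, 0.2]
finger_gap: 0.0881
gripper_force: 0.0
```

```bash
python3 -m pendant '[{"rz":1,"hand":1},{"rz":1,"hand":1}]'; python3 -m pendant '[{"x":0,"y":0,"z":0,"rx":0,"ry":0,"rz":1,"hand":1},{"x":0,"y":0,"z":0,"rx":0,"ry":0,"rz":1,"hand":1},{"x":0,"y":0,"z":0,"rx":0,"ry":0,"rz":1,"hand":1}]'
```

```text
t: 1.8
tcp_pos: [0.2252, 0.5561, 0.2476]
tool_rot: [0.393, 0.92, 0.0, 0.0]
wrist_force: [0.1, 0.4, 0.5]
finger_gap: 0.0881
gripper_force: 0.0$[0]: bad value
```

```bash
R='{"x":0'; python3 -m pendant '[{"x":0,"y":0,"z":0,"rx":0,"ry":0,"rz":1,"hand":1},{"x":0,"y":0,"z":0,"rx":0,"ry":0,"rz":1,"hand":1},{"x":0,"y":0,"z":0,"rx":0,"ry":0,"rz":1,"hand":1},{"x":0,"y":0,"z":0,"rx":0,"ry":0,"rz":1,"hand":1},{"x":0,"y":0,"z":0,"rx":0,"ry":0,"rz":1,"hand":1},{"x":0,"y":0,"z":0,"rx":0,"ry":0,"rz":1,"hand":1},{"x":0,"y":0,"z":0,"rx":0,"ry":0,"rz":1,"hand":1},{"x":0,"y":0,"z":0,"rx":0,"ry":0,"rz":1,"hand":1},{"x":0,"y":0,"z":0,"rx":0,"ry":0,"rz":1,"hand":1},{"x":0,"y":0,"z":0,"rx":0,"ry":0,"rz":1,"hand":1}]' >/dev/null
python3 -m pendant '[{"x":0,"y":0,"z":0,"rx":0,"ry":0,"rz":1,"hand":1},{"x":0,"y":0,"z":0,"rx":0,"ry":0,"rz":1,"hand":1},{"x":-1,"y":1,"z":0,"rx":0,"ry":0,"rz":0,"hand":1},{"x":-1,"y":1,"z":0,"rx":0,"ry":0,"rz":0,"hand":1},{"x":-1,"y":1,"z":0,"rx":0,"ry":0,"rz":0,"hand":1},{"x":-1,"y":1,"z":0,"rx":0,"ry":0,"rz":0,"hand":1},{"x":-1,"y":1,"z":0,"rx":0,"ry":0,"rz":0,"hand":1},{"x":-1,"y":1,"z":0,"rx":0,"ry":0,"rz":0,"hand":1},{"x":-1,"y":1,"z":0,"rx":0,"ry":0,"rz":0,"hand":1},{"x":-1,"y":1,"z":0,"rx":0,"ry":0,"rz":0,"hand":1}]'
python3 -m pendant '[{"x":-1,"y":1,"z":0,"rx":0,"ry":0,"rz":0,"hand":1},{"x":-1,"y":1,"z":0,"rx":0,"ry":0,"rz":0,"hand":1},{"x":-1,"y":1,"z":0,"rx":0,"ry":0,"rz":0,"hand":1},{"x":-1,"y":1,"z":0,"rx":0,"ry":0,"rz":0,"hand":1},{"x":-1,"y":1,"z":0,"rx":0,"ry":0,"rz":0,"hand":1},{"x":-1,"y":1,"z":0,"rx":0,"ry":0,"rz":0,"hand":1},{"x":-1,"y":1,"z":0,"rx":0,"ry":0,"rz":0,"hand":1},{"x":-1,"y":1,"z":0,"rx":0,"ry":0,"rz":0,"hand":1},{"x":-1,"y":1,"z":0,"rx":0,"ry":0,"rz":0,"hand":1},{"x":-1,"y":1,"z":0,"rx":0,"ry":0,"rz":0,"hand":1}]'
cat >> h.py <<'E'
def plan(x=None,y=None,z=None,yaw=None):
    "tool-frame units to bring TCP to x,y,z with tool y axis at yaw (deg); shifts in present axes"
    from scipy.spatial.transform import Rotation as Ro
    s=manip.state();p=np.array(s['tcp_pos']);R=Ro.from_quat(s['tool_rot']).as_matrix()
    t=np.array([v if v is not None else p[i] for i,v in enumerate((x,y,z))])
    ya=np.degrees(np.arctan2(R[1,1],R[0,1]))
    print('t',round(s['t'],2),'yaw',ya.round(2),'tilt',np.degrees(np.arccos(-R[2,2])).round(2),'tcp',p.round(4),'shift',((t-p)@R/.02).round(2),'rz',None if yaw is None else round((ya-yaw)/6,2),'F',np.round(s['wrist_force'],1),'gap',round(s['finger_gap'],4),'grip',round(s['gripper_force'],1))
E
python3 -c "
from h import *
plan(.483,-.2445,.051,-28.1)"
```

```text
t: 4.3
tcp_pos: [0.2914, 0.3388, 0.2478]
tool_rot: [0.857, 0.515, 0.0, -0.0]
wrist_force: [-0.1, 0.5, 0.5]
finger_gap: 0.0875
gripper_force: 0.0
t: 5.55
tcp_pos: [0.3738, 0.0682, 0.2478]
tool_rot: [0.857, 0.515, 0.0, 0.0]
wrist_force: [1.0, 0.2, -0.6]
finger_gap: 0.0875
gripper_force: 0.0
t 5.55 yaw -28.05 tilt 0.04 tcp [0.3738 0.0682 0.2478] shift [-11.24  12.16   9.84] rz 0.01 F [ 1.   0.2 -0.6] gap 0.0875 grip 0.0
```

```bash
python3 -m pendant '[{"x":-1,"y":1,"z":0,"rx":0,"ry":0,"rz":0,"hand":1},{"x":-1,"y":1,"z":0,"rx":0,"ry":0,"rz":0,"hand":1},{"x":-1,"y":1,"z":0,"rx":0,"ry":0,"rz":0,"hand":1},{"x":-1,"y":1,"z":0,"rx":0,"ry":0,"rz":0,"hand":1},{"x":-1,"y":1,"z":0,"rx":0,"ry":0,"rz":0,"hand":1},{"x":-1,"y":1,"z":0,"rx":0,"ry":0,"rz":0,"hand":1},{"x":-1,"y":1,"z":0,"rx":0,"ry":0,"rz":0,"hand":1},{"x":-1,"y":1,"z":0,"rx":0,"ry":0,"rz":0,"hand":1},{"x":-1,"y":1,"z":0,"rx":0,"ry":0,"rz":0,"hand":1},{"x":-1,"y":1,"z":0,"rx":0,"ry":0,"rz":0,"hand":1}]'>/dev/null
python3 -m pendant '[{"x":-1,"y":1,"z":0,"rx":0,"ry":0,"rz":0,"hand":1},{"x":-0.24,"y":1,"z":0.5,"rx":0,"ry":0,"rz":0,"hand":1},{"x":0,"y":0.16,"z":1,"rx":0,"ry":0,"rz":0,"hand":1},{"x":0,"y":0,"z":1,"rx":0,"ry":0,"rz":0,"hand":1},{"x":0,"y":0,"z":1,"rx":0,"ry":0,"rz":0,"hand":1},{"x":0,"y":0,"z":0,"rx":0,"ry":0,"rz":0,"hand":1}]'>/dev/null
python3 - <<'E'
from h import *
plan(.483,-.2445,.051,-28.1)
im,d=shot('side'); cv2.imwrite('pics/c2.png',cv2.resize(im[180:360,230:400],None,fx=3,fy=3)[...,::-1])
E
```

```text
t 7.55 yaw -28.02 tilt 0.24 tcp [ 0.4815 -0.2426  0.175 ] shift [-0.05  0.14  6.2 ] rz 0.01 F [ 0.5 -0.5 -0.4] gap 0.0875 grip 0.0
```

View pics/c2.png

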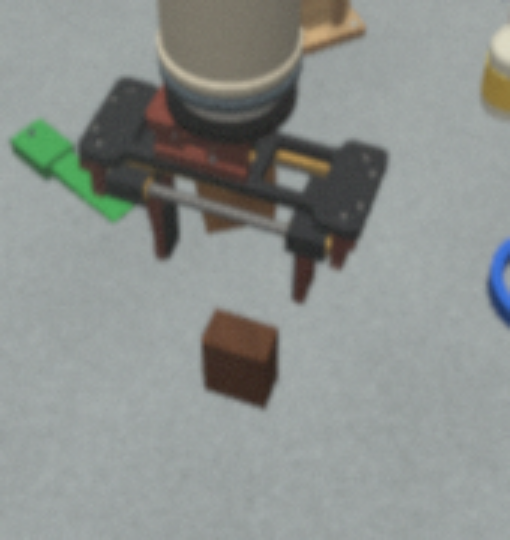

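The fingers, at about (165,220) and (302,270) in the crop, are parallel to the block's long side and straddle the block at (240,355). I descend and grip.

```bash
python3 -m pendant '[{"x":0,"y":0.12,"z":1,"rx":0,"ry":0,"rz":0,"hand":1},{"x":0,"y":0,"z":1,"rx":0,"ry":0,"rz":0,"hand":1},{"x":0,"y":0,"z":1,"rx":0,"ry":0,"rz":0,"hand":1},{"x":0,"y":0,"z":1,"rx":0,"ry":0,"rz":0,"hand":1},{"x":0,"y":0,"z":1,"rx":0,"ry":0,"rz":0,"hand":1},{"x":0,"y":0,"z":1,"rx":0,"ry":0,"rz":0,"hand":1},{"x":0,"y":0,"z":0.2,"rx":0,"ry":0,"rz":0,"hand":1}]'
python3 -m pendant '[{"x":0,"y":0,"z":0,"rx":0,"ry":0,"rz":0,"hand":0},{"x":0,"y":0,"z":0,"rx":0,"ry":0,"rz":0,"hand":0},{"x":0,"y":0,"z":0,"rx":0,"ry":0,"rz":0,"hand":0},{"x":0,"y":0,"z":0,"rx":0,"ry":0,"rz":0,"hand":0},{"x":0,"y":0,"z":0,"rx":0,"ry":0,"rz":0,"hand":0},{"x":0,"y":0,"z":0,"rx":0,"ry":0,"rz":0,"hand":0}]' 25
python3 -c "
from h import *
plan(.567,.197,.051,16.6)"
```

```text
t: 8.48
tcp_pos: [0.4838, -0.2442, 0.0514]
tool_rot: [0.857, 0.515, -0.001, -0.001]
wrist_force: [-0.3, 0.0, -0.1]
finger_gap: 0.0877
gripper_force: 0.0
t: 9.22
tcp_pos: [0.4849, -0.2449, 0.0541]
tool_rot: [0.857, 0.515, 0.0, 0.0]
wrist_force: [-0.3, -0.0, 3.4]
finger_gap: 0.0503
gripper_force: 25.0
t 9.22 yaw -28.05 tilt 0.04 tcp [ 0.4849 -0.2449  0.0541] shift [21.43 -6.77  0.15] rz -7.44 F [-0.3 -0.   3.4] gap 0.0503 grip 25.0
```

```bash
python3 -m pendant '[{"x":0,"y":0,"z":-1,"rx":0,"ry":0,"rz":0,"hand":0},{"x":0,"y":0,"z":-1,"rx":0,"ry":0,"rz":-0.44,"hand":0},{"x":0,"y":0,"z":-1,"rx":0,"ry":0,"rz":-1,"hand":0},{"x":0,"y":0,"z":-1,"rx":0,"ry":0,"rz":-1,"hand":0},{"x":0,"y":0,"z":-1,"rx":0,"ry":0,"rz":-1,"hand":0},{"x":0,"y":0,"z":-1,"rx":0,"ry":0,"rz":-1,"hand":0},{"x":0,"y":0,"z":-1,"rx":0,"ry":0,"rz":-1,"hand":0},{"x":0,"y":0,"z":-1,"rx":0,"ry":0,"rz":-1,"hand":0},{"x":0,"y":0,"z":-0.5,"rx":0,"ry":0,"rz":-1,"hand":0}]'
python3 -m pendant '[{"x":1,"y":0.5,"z":0,"rx":0,"ry":0,"rz":0,"hand":0},{"x":1,"y":0.5,"z":0,"rx":0,"ry":0,"rz":0,"hand":0},{"x":1,"y":0.5,"z":0,"rx":0,"ry":0,"rz":0,"hand":0},{"x":1,"y":0.5,"z":0,"rx":0,"ry":0,"rz":0,"hand":0},{"x":1,"y":0.5,"z":0,"rx":0,"ry":0,"rz":0,"hand":0},{"x":1,"y":0.5,"z":0,"rx":0,"ry":0,"rz":0,"hand":0},{"x":1,"y":0.5,"z":0,"rx":0,"ry":0,"rz":0,"hand":0},{"x":1,"y":0.5,"z":0,"rx":0,"ry":0,"rz":0,"hand":0},{"x":1,"y":0.5,"z":0,"rx":0,"ry":0,"rz":0,"hand":0},{"x":1,"y":0.5,"z":0,"rx":0,"ry":0,"rz":0,"hand":0}]'
python3 -m pendant '[{"x":1,"y":0.5,"z":0,"rx":0,"ry":0,"rz":0,"hand":0},{"x":1,"y":0.5,"z":0,"rx":0,"ry":0,"rz":0,"hand":0},{"x":1,"y":0.5,"z":0,"rx":0,"ry":0,"rz":0,"hand":0},{"x":1,"y":0.5,"z":0,"rx":0,"ry":0,"rz":0,"hand":0},{"x":1,"y":0.5,"z":0,"rx":0,"ry":0,"rz":0,"hand":0},{"x":1,"y":0.5,"z":0,"rx":0,"ry":0,"rz":0,"hand":0},{"x":1,"y":0.5,"z":0,"rx":0,"ry":0,"rz":0,"hand":0},{"x":1,"y":0.5,"z":0,"rx":0,"ry":0,"rz":0,"hand":0},{"x":1,"y":0.5,"z":0,"rx":0,"ry":0,"rz":0,"hand":0},{"x":0.8,"y":0.5,"z":0.5,"rx":0,"ry":0,"rz":0,"hand":0}]'
python3 - <<'E'
from h import *
plan(.5662,.1998,.115,16.6)
E
```

```text
t: 10.35
tcp_pos: [0.485, -0.2449, 0.2264]
tool_rot: [0.596, 0.803, 0.0, 0.001]
wrist_force: [0.0, -0.3, -1.1]
finger_gap: 0.0498
gripper_force: 25.0
t: 11.6
tcp_pos: [0.5235, -0.0238, 0.2249]
tool_rot: [0.598, 0.802, 0.0, 0.0]
wrist_force: [-0.6, -0.5, -0.6]
finger_gap: 0.0497
gripper_force: 25.0
t: 12.85
tcp_pos: [0.5639, 0.1933, 0.2145]
tool_rot: [0.598, 0.802, 0.001, 0.001]
wrist_force: [0.2, -0.4, -1.2]
finger_gap: 0.0496
gripper_force: 25.0
t 12.85 yaw 16.61 tilt 0.12 tcp [0.5639 0.1933 0.2145] shift [0.28 0.19 4.97] rz 0.0 F [ 0.2 -0.4 -1.2] gap 0.0496 grip 25.0
```

```bash
python3 -m pendant '[{"x":0.28,"y":0.19,"z":1,"rx":0,"ry":0,"rz":0,"hand":0},{"x":0,"y":0,"z":1,"rx":0,"ry":0,"rz":0,"hand":0},{"x":0,"y":0,"z":0.9,"rx":0,"ry":0,"rz":0,"hand":0},{"x":0,"y":0,"z":0,"rx":0,"ry":0,"rz":0,"hand":0}]'
python3 - <<'E'
from h import *
plan(.5662,.1998,.115,16.6)
a=np.radians(16.6);R=np.array([[np.cos(a),-np.sin(a)],[np.sin(a),np.cos(a)]]);o=np.array([.5675,.1955])
f0=np.load('last_top.npz')
for c in('side','top'):
    im,d=shot(c,c+'3');w=cloud(c,d)
    t=w.copy();t[...,:2]=(w[...,:2]-o)@R; t*=1000
    X,Y,Z=t[...,0],t[...,1],t[...,2]
    h=cv2.cvtColor(im,cv2.COLOR_RGB2HSV);H,S,V=h[...,0].astype(int),h[...,1],h[...,2]
    org=(H>3)&(H<16)&(S>140)&(V>110)
    def st(n,m): print(c,n,m.sum(),[np.percentile(v[m],[3,25,50,75,97]).round(1).tolist() for v in (X,Y,Z)] if m.sum() else '')
    st('c -y face',(abs(X)<20)&(abs(Y)<30)&(Z>112)&(Z<160))
    st('ab top',(abs(X)<20)&(Y>-90)&(Y<10)&(Z>81)&(Z<90))
    st('lip',org&(abs(X)<45)&(abs(Y-30)<25)&(Z>60)&(Z<110))
    st('stop',(abs(X)<30)&(Y<-65)&(Y>-105)&(Z>25)&(Z<68))
    st('plate',~org&(abs(X)<30)&(abs(Y-20)<12)&(Z>20)&(Z<82))
    if c=='side':cv2.imwrite('pics/c3.png',cv2.resize(im[90:220,270:380],None,fx=4.5,fy=4.5)[...,::-1])
E
```

```text
t: 13.35
tcp_pos: [0.5643, 0.1974, 0.1528]
tool_rot: [0.598, 0.802, -0.002, -0.001]
wrist_force: [0.3, -0.1, -0.7]
finger_gap: 0.0499
gripper_force: 25.0
t 13.35 yaw 16.55 tilt 0.26 tcp [0.5643 0.1974 0.1528] shift [0.09 0.13 1.89] rz -0.01 F [ 0.3 -0.1 -0.7] gap 0.0499 grip 25.0
side c -y face 177 [[-18.2, -9.6, 0.1, 10.0, 18.7], [-14.4, -12.6, -11.6, -10.5, -8.7], [113.3, 124.8, 136.5, 147.3, 157.6]]
side ab top 195 [[-18.6, -9.9, -0.1, 10.5, 18.6], [-73.6, -60.7, -46.1, -31.5, -15.2], [82.5, 83.9, 85.0, 86.0, 88.1]]
side lip 19 [[-32.4, -29.8, -27.4, -24.8, -21.3], [16.7, 25.0, 26.3, 28.1, 30.6], [80.2, 82.4, 86.0, 88.3, 96.7]]
side stop 214 [[-29.2, -14.0, 1.1, 17.5, 28.3], [-91.9, -86.6, -85.0, -84.0, -82.4], [27.2, 37.0, 47.9, 58.1, 66.8]]
side plate 151 [[-29.2, -23.3, -14.6, 0.7, 26.9], [19.2, 21.3, 22.5, 23.6, 25.5], [22.4, 42.2, 56.7, 65.0, 76.9]]
top c -y face 0 
top ab top 158 [[-18.8, -10.1, -0.7, 9.6, 18.9], [-72.4, -66.2, -58.4, -51.5, -44.7], [81.2, 82.7, 84.3, 85.5, 87.4]]
top lip 0 
top stop 29 [[-28.1, -26.8, -24.2, 24.2, 28.0], [-91.1, -89.0, -86.4, -71.3, -66.1], [27.3, 42.6, 55.4, 59.5, 63.2]]
top plate 0
```

View pics/c3.png

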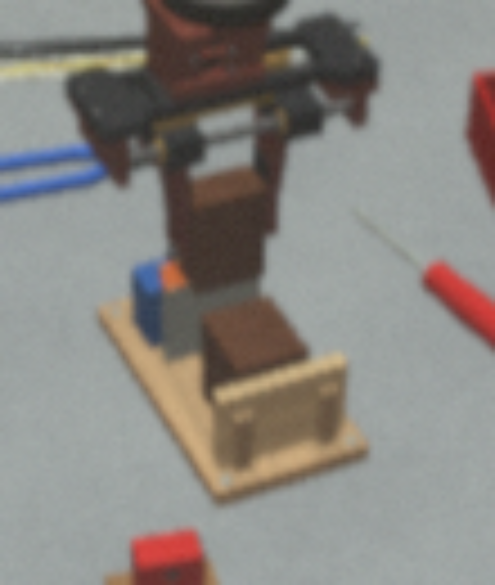

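The side view shows the block held upright at (225,235) in the crop, above the gap between block_b's top (250,330) and the plate. Its row-side face is at tray y ≈ -11.6 mm and the plate face at about 22.5 mm, so I shift it 1.5 mm towards the plate and lower it.

```bash
python3 -m pendant '[{"x":0.09,"y":0.12,"z":0.3,"rx":0,"ry":0,"rz":0,"hand":0},{"x":0,"y":0,"z":0.5,"rx":0,"ry":0,"rz":0,"hand":0},{"x":0,"y":0,"z":0.5,"rx":0,"ry":0,"rz":0,"hand":0}]'
python3 -m pendant '[{"x":0,"y":0,"z":0.5,"rx":0,"ry":0,"rz":0,"hand":0},{"x":0,"y":0,"z":0.5,"rx":0,"ry":0,"rz":0,"hand":0}]'
python3 -c "
from h import *
plan(.5665,.1985,.069,16.6)"
```

```text
t: 13.82
tcp_pos: [0.5671, 0.2008, 0.1289]
tool_rot: [0.598, 0.802, -0.0, 0.0]
wrist_force: [-0.4, -0.2, -0.5]
finger_gap: 0.0498
gripper_force: 25.0
t: 14.08
tcp_pos: [0.567, 0.2007, 0.1086]
tool_rot: [0.598, 0.802, -0.0, -0.0]
wrist_force: [-0.7, -0.1, -0.3]
finger_gap: 0.05
gripper_force: 25.0
t 14.07 yaw 16.59 tilt 0.03 tcp [0.567  0.2007 0.1086] shift [-0.1  -0.05  1.98] rz -0.0 F [-0.7 -0.1 -0.3] gap 0.05 grip 25.0
```

```bash
python3 -m pendant '[{"x":0,"y":0,"z":0.5,"rx":0,"ry":0,"rz":0,"hand":0},{"x":0,"y":0,"z":0.5,"rx":0,"ry":0,"rz":0,"hand":0},{"x":0,"y":0,"z":0.5,"rx":0,"ry":0,"rz":0,"hand":0}]'
python3 -m pendant '[{"x":0,"y":0,"z":0.25,"rx":0,"ry":0,"rz":0,"hand":0},{"x":0,"y":0,"z":0.12,"rx":0,"ry":0,"rz":0,"hand":0},{"x":0,"y":0,"z":0,"rx":0,"ry":0,"rz":0,"hand":0}]'
python3 -c "
from h import *
plan(.5665,.1985,.069,16.6)"
```

```text
t: 14.45
tcp_pos: [0.5671, 0.2007, 0.079]
tool_rot: [0.598, 0.802, 0.0, 0.0]
wrist_force: [-0.3, -0.5, -0.2]
finger_gap: 0.0496
gripper_force: 25.0
t: 14.82
tcp_pos: [0.5672, 0.2008, 0.0723]
tool_rot: [0.598, 0.802, 0.0, 0.0]
wrist_force: [-0.5, 0.7, -0.9]
finger_gap: 0.0498
gripper_force: 25.0
t 14.82 yaw 16.6 tilt 0.01 tcp [0.5672 0.2008 0.0723] shift [-0.1  -0.07  0.17] rz -0.0 F [-0.5  0.7 -0.9] gap 0.0498 grip 25.0
```

```bash
python3 -m pendant '[{"x":0,"y":0,"z":0.1,"rx":0,"ry":0,"rz":0,"hand":0},{"x":0,"y":0,"z":0.05,"rx":0,"ry":0,"rz":0,"hand":0}]'
python3 -m pendant '[{"x":-0.1,"y":-0.05,"z":0,"rx":0,"ry":0,"rz":0,"hand":0},{"x":-0.08,"y":0,"z":0,"rx":0,"ry":0,"rz":0,"hand":0},{"x":0,"y":0,"z":0,"rx":0,"ry":0,"rz":0,"hand":0}]'
```

```text
t: 15.08
tcp_pos: [0.5673, 0.2008, 0.0694]
tool_rot: [0.598, 0.802, 0.0, 0.0]
wrist_force: [-0.1, 1.3, -1.1]
finger_gap: 0.0499
gripper_force: 25.0
t: 15.45
tcp_pos: [0.5672, 0.1971, 0.0693]
tool_rot: [0.598, 0.802, 0.0, -0.0]
wrist_force: [-0.5, -0.2, -0.7]
finger_gap: 0.05
gripper_force: 25.0
```

```bash
python3 -m pendant '[{"x":-0.05,"y":0,"z":0,"rx":0,"ry":0,"rz":0,"hand":0},{"x":0,"y":0,"z":0,"rx":0,"ry":0,"rz":0,"hand":0}]';python3 -m pendant '[{"x":-0.05,"y":0,"z":0,"rx":0,"ry":0,"rz":0,"hand":0},{"x":0,"y":0,"z":0,"rx":0,"ry":0,"rz":0,"hand":0}]'
```

```text
t: 15.7
tcp_pos: [0.5672, 0.1971, 0.0694]
tool_rot: [0.597, 0.802, 0.001, -0.001]
wrist_force: [-1.1, 4.5, -0.0]
finger_gap: 0.0497
gripper_force: 25.0
t: 15.95
tcp_pos: [0.5672, 0.1971, 0.0694]
tool_rot: [0.597, 0.802, 0.001, -0.001]
wrist_force: [-3.0, 7.7, 0.7]
finger_gap: 0.0496
gripper_force: 25.0
```

```bash
python3 -m pendant '[{"x":0,"y":0,"z":0.05,"rx":0,"ry":0,"rz":0,"hand":0},{"x":0,"y":0,"z":0,"rx":0,"ry":0,"rz":0,"hand":0}]';python3 -m pendant '[{"x":0,"y":0,"z":0.05,"rx":0,"ry":0,"rz":0,"hand":0},{"x":0,"y":0,"z":0,"rx":0,"ry":0,"rz":0,"hand":0}]'
```

```text
t: 16.2
tcp_pos: [0.5673, 0.1971, 0.0692]
tool_rot: [0.597, 0.802, 0.001, -0.001]
wrist_force: [-4.5, 7.5, 3.5]
finger_gap: 0.0499
gripper_force: 25.0
t: 16.45
tcp_pos: [0.5673, 0.1971, 0.0692]
tool_rot: [0.597, 0.802, 0.001, -0.001]
wrist_force: [-4.7, 7.0, 6.3]
finger_gap: 0.0499
gripper_force: 25.0
```

```bash
python3 -m pendant '[{"x":0.03,"y":0,"z":-0.08,"rx":0,"ry":0,"rz":0,"hand":0},{"x":0,"y":0,"z":0,"rx":0,"ry":0,"rz":0,"hand":0.75},{"x":0,"y":0,"z":0,"rx":0,"ry":0,"rz":0,"hand":0.75},{"x":0,"y":0,"z":0,"rx":0,"ry":0,"rz":0,"hand":0.75},{"x":0,"y":0,"z":0,"rx":0,"ry":0,"rz":0,"hand":0.75}]'
python3 -m pendant '[{"x":0,"y":0,"z":-0.5,"rx":0,"ry":0,"rz":0,"hand":0.75},{"x":0,"y":0,"z":-1,"rx":0,"ry":0,"rz":0,"hand":0.75},{"x":0,"y":0,"z":-1,"rx":0,"ry":0,"rz":0,"hand":0.75},{"x":0,"y":0,"z":-1,"rx":0,"ry":0,"rz":0,"hand":0.75},{"x":0,"y":0,"z":-1,"rx":0,"ry":0,"rz":0,"hand":0.75},{"x":0,"y":0,"z":-1,"rx":0,"ry":0,"rz":0,"hand":0.75},{"x":0,"y":0,"z":-1,"rx":0,"ry":0,"rz":0,"hand":0.75},{"x":-1,"y":0,"z":-1,"rx":0,"ry":0,"rz":0,"hand":0.75},{"x":-1,"y":0,"z":-1,"rx":0,"ry":0,"rz":0,"hand":0.75},{"x":-1,"y":0,"z":-0.5,"rx":0,"ry":0,"rz":0,"hand":0.75}]'
python3 - <<'E'
from h import *
plan(.4985,-.0695,.225,95.4)
E
```

```text
t: 17.08
tcp_pos: [0.5677, 0.1954, 0.0688]
tool_rot: [0.598, 0.802, -0.0, 0.0]
wrist_force: [0.8, 0.6, -0.5]
finger_gap: 0.0661
gripper_force: 0.0
t: 18.32
tcp_pos: [0.5855, 0.1365, 0.2508]
tool_rot: [0.598, 0.802, 0.001, 0.001]
wrist_force: [0.6, -0.2, -0.1]
finger_gap: 0.0662
gripper_force: 0.0
t 18.32 yaw 16.56 tilt 0.11 tcp [0.5855 0.1365 0.2508] shift [-8.63 -7.11  1.28] rz -13.14 F [ 0.6 -0.2 -0.1] gap 0.0662 grip 0.0
```

```bash
python3 -m pendant '[{"x":-1,"y":-0.8,"z":0,"rx":0,"ry":0,"rz":0,"hand":0.75},{"x":-1,"y":-0.8,"z":0,"rx":0,"ry":0,"rz":0,"hand":0.75},{"x":-1,"y":-0.8,"z":0,"rx":0,"ry":0,"rz":0,"hand":0.75},{"x":-1,"y":-0.8,"z":0,"rx":0,"ry":0,"rz":0,"hand":0.75},{"x":-1,"y":-0.8,"z":0,"rx":0,"ry":0,"rz":0,"hand":0.75},{"x":-1,"y":-0.8,"z":0,"rx":0,"ry":0,"rz":0,"hand":0.75},{"x":-1,"y":-0.8,"z":0,"rx":0,"ry":0,"rz":0,"hand":0.75},{"x":-1,"y":-0.8,"z":0,"rx":0,"ry":0,"rz":0,"hand":0.75},{"x":-0.6,"y":-0.7,"z":0,"rx":0,"ry":0,"rz":0,"hand":0.75},{"x":0,"y":0,"z":0,"rx":0,"ry":0,"rz":-1,"hand":0.75}]' >/dev/null
python3 -m pendant '[{"x":0,"y":0,"z":0,"rx":0,"ry":0,"rz":-1,"hand":0.75},{"x":0,"y":0,"z":0,"rx":0,"ry":0,"rz":-1,"hand":0.75},{"x":0,"y":0,"z":0,"rx":0,"ry":0,"rz":-1,"hand":0.75},{"x":0,"y":0,"z":0,"rx":0,"ry":0,"rz":-1,"hand":0.75},{"x":0,"y":0,"z":0,"rx":0,"ry":0,"rz":-1,"hand":0.75},{"x":0,"y":0,"z":0,"rx":0,"ry":0,"rz":-1,"hand":0.75},{"x":0,"y":0,"z":0,"rx":0,"ry":0,"rz":-1,"hand":0.75},{"x":0,"y":0,"z":0,"rx":0,"ry":0,"rz":-1,"hand":0.75},{"x":0,"y":0,"z":0,"rx":0,"ry":0,"rz":-1,"hand":0.75},{"x":0,"y":0,"z":0,"rx":0,"ry":0,"rz":-1,"hand":0.75}]' >/dev/null
python3 -m pendant '[{"x":0,"y":0,"z":0.5,"rx":0,"ry":0,"rz":-1,"hand":0.75},{"x":0,"y":0,"z":1,"rx":0,"ry":0,"rz":-1,"hand":0.75},{"x":0,"y":0,"z":0,"rx":0,"ry":0,"rz":-0.14,"hand":0.75},{"x":0,"y":0,"z":0,"rx":0,"ry":0,"rz":0,"hand":0.75}]' >/dev/null
python3 - <<'E'
from h import *
plan(.4985,-.0695,.119,95.4)
a=np.radians(16.6);R=np.array([[np.cos(a),-np.sin(a)],[np.sin(a),np.cos(a)]]);o=np.array([.5675,.1955])
for c in('side','top'):
    im,d=shot(c,c+'4');w=cloud(c,d)
    t=w.copy();t[...,:2]=(w[...,:2]-o)@R; t*=1000
    X,Y,Z=t[...,0],t[...,1],t[...,2]
    for n,m in dict(top3=(abs(X)<35)&(Y>-100)&(Y<20.5)&(Z>81)&(Z<90)).items(): print(c,n,m.sum(),[np.percentile(v[m],[2,50,98]).round(1).tolist() for v in (X,Y,Z)] if m.sum() else '')
    cr=im[90:220,270:380] if c=='side' else im[150:230,220:320]
    cv2.imwrite(f'pics/c4{c}.png',cv2.resize(cr,(400,int(400*cr.shape[0]/cr.shape[1])))[...,::-1])
A,B=cv2.imread('pics/c4side.png'),cv2.imread('pics/c4top.png')
B=cv2.copyMakeBorder(B,0,A.shape[0]-B.shape[0],0,0,0); cv2.imwrite('pics/c4.png',np.hstack([A,B]))
E
```

```text
t 21.32 yaw 95.33 tilt 0.02 tcp [ 0.4978 -0.0675  0.2195] shift [-0.03 -0.11  5.03] rz -0.01 F [-0.4 -0.  -1. ] gap 0.0654 grip 0.0
side top3 210 [[-9.3, 8.8, 23.1], [-73.3, -31.7, 15.0], [82.3, 84.8, 87.3]]
top top3 624 [[-25.9, -2.8, 22.1], [-71.2, -28.1, 14.4], [81.2, 84.2, 88.4]]
```

View pics/c4.png

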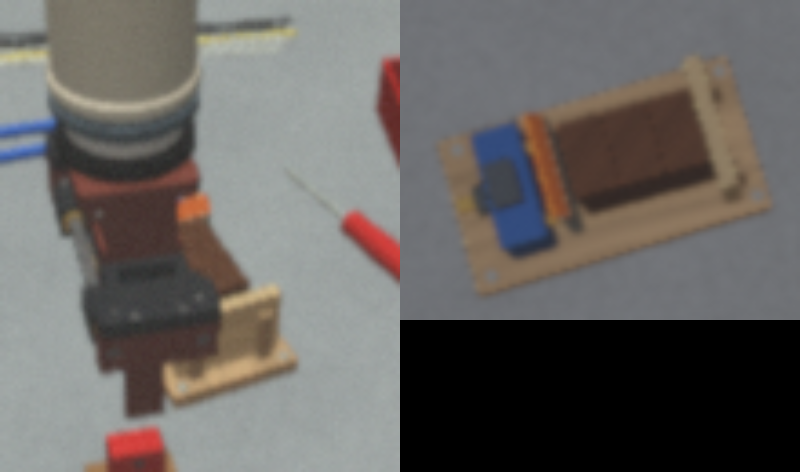

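The row is tight: in the top crop the three block tops run unbroken from (565,165) to (710,140), straight and clear of the orange lip at (545,170). Now I take the blade.

```bash
python3 -m pendant '[{"x":-0.03,"y":-0.11,"z":1,"rx":0,"ry":0,"rz":0,"hand":0.75},{"x":0,"y":0,"z":1,"rx":0,"ry":0,"rz":0,"hand":0.75},{"x":0,"y":0,"z":1,"rx":0,"ry":0,"rz":0,"hand":0.75},{"x":0,"y":0,"z":1,"rx":0,"ry":0,"rz":0,"hand":0.75},{"x":0,"y":0,"z":1,"rx":0,"ry":0,"rz":0,"hand":0.75},{"x":0,"y":0,"z":0,"rx":0,"ry":0,"rz":0,"hand":0.75}]'
python3 -m pendant '[{"x":0,"y":0,"z":0,"rx":0,"ry":0,"rz":0,"hand":0},{"x":0,"y":0,"z":0,"rx":0,"ry":0,"rz":0,"hand":0},{"x":0,"y":0,"z":0,"rx":0,"ry":0,"rz":0,"hand":0},{"x":0,"y":0,"z":0,"rx":0,"ry":0,"rz":0,"hand":0},{"x":0,"y":0,"z":0,"rx":0,"ry":0,"rz":0,"hand":0},{"x":0,"y":0,"z":0,"rx":0,"ry":0,"rz":0,"hand":0},{"x":0,"y":0,"z":0,"rx":0,"ry":0,"rz":0,"hand":0}]' 40
```

```text
t: 22.18
tcp_pos: [0.4975, -0.0691, 0.1163]
tool_rot: [-0.047, 0.999, 0.001, -0.002]
wrist_force: [0.6, -0.5, 0.3]
finger_gap: 0.066
gripper_force: 0.0
t: 23.05
tcp_pos: [0.4987, -0.0694, 0.1191]
tool_rot: [-0.047, 0.999, -0.0, 0.0]
wrist_force: [-0.6, -1.4, 1.4]
finger_gap: 0.0217
gripper_force: 40.0
```

```bash
python3 -m pendant '[{"x":0,"y":0,"z":-0.5,"rx":0,"ry":0,"rz":0,"hand":0},{"x":0,"y":0,"z":-1,"rx":0,"ry":0,"rz":0,"hand":0},{"x":0,"y":0,"z":-1,"rx":0,"ry":0,"rz":0,"hand":0},{"x":0,"y":0,"z":-1,"rx":0,"ry":0,"rz":0,"hand":0},{"x":0,"y":0,"z":-1,"rx":0,"ry":0,"rz":0,"hand":0},{"x":0,"y":0,"z":-1,"rx":0,"ry":0,"rz":0,"hand":0},{"x":0,"y":0,"z":-1,"rx":0,"ry":0,"rz":-0.94,"hand":0},{"x":0,"y":0,"z":-0.5,"rx":0,"ry":0,"rz":-0.94,"hand":0},{"x":0,"y":0,"z":0,"rx":0,"ry":0,"rz":0,"hand":0}]'
python3 -c "
from h import *
plan(.5618,.2147,.22,106.6)"
```

```text
t: 24.18
tcp_pos: [0.499, -0.0694, 0.2604]
tool_rot: [-0.145, 0.989, -0.0, 0.001]
wrist_force: [-1.0, 1.3, -2.3]
finger_gap: 0.0219
gripper_force: 40.0
t 24.18 yaw 106.66 tilt 0.12 tcp [ 0.499  -0.0694  0.2604] shift [-7.08 12.71  2.02] rz 0.01 F [-1.   1.3 -2.3] gap 0.0219 grip 40.0
```

```bash
python3 -m pendant '[{"x":-0.6,"y":1,"z":0,"rx":0,"ry":0,"rz":0,"hand":0},{"x":-0.6,"y":1,"z":0,"rx":0,"ry":0,"rz":0,"hand":0},{"x":-0.6,"y":1,"z":0,"rx":0,"ry":0,"rz":0,"hand":0},{"x":-0.6,"y":1,"z":0,"rx":0,"ry":0,"rz":0,"hand":0},{"x":-0.6,"y":1,"z":0,"rx":0,"ry":0,"rz":0,"hand":0},{"x":-0.6,"y":1,"z":0,"rx":0,"ry":0,"rz":0,"hand":0},{"x":-0.6,"y":1,"z":0,"rx":0,"ry":0,"rz":0,"hand":0},{"x":-0.6,"y":1,"z":0,"rx":0,"ry":0,"rz":0,"hand":0},{"x":-0.6,"y":1,"z":0,"rx":0,"ry":0,"rz":0,"hand":0},{"x":-0.6,"y":1,"z":0,"rx":0,"ry":0,"rz":0,"hand":0}]' >/dev/null
python3 -m pendant '[{"x":-0.6,"y":1,"z":0,"rx":0,"ry":0,"rz":0,"hand":0},{"x":-0.5,"y":1,"z":0,"rx":0,"ry":0,"rz":0,"hand":0},{"x":0,"y":0.7,"z":0,"rx":0,"ry":0,"rz":0,"hand":0},{"x":0,"y":0,"z":1,"rx":0,"ry":0,"rz":0,"hand":0},{"x":0,"y":0,"z":1,"rx":0,"ry":0,"rz":0,"hand":0},{"x":0,"y":0,"z":0,"rx":0,"ry":0,"rz":0,"hand":0},{"x":0,"y":0,"z":0,"rx":0,"ry":0,"rz":0,"hand":0}]'
python3 - <<'E'
from h import *
plan(.5618,.2147,.20,106.6)
a=np.radians(16.6);R=np.array([[np.cos(a),-np.sin(a)],[np.sin(a),np.cos(a)]]);o=np.array([.5675,.1955])
c='side'
im,d=shot(c,c+'5');w=cloud(c,d)
t=w.copy();t[...,:2]=(w[...,:2]-o)@R; t*=1000
X,Y,Z=t[...,0],t[...,1],t[...,2]
for z in range(100,195,10):
    m=(abs(X)<11)&(abs(Y-18)<14)&(Z>z)&(Z<z+10); print(z,m.sum(),np.median(Y[m]).round(1) if m.sum() else '',np.percentile(X[m],[3,97]).round(1) if m.sum() else '')
m=(abs(X)<20)&(abs(Y)<20.5)&(Z>81)&(Z<89); print('ctop Y max',np.percentile(Y[m],[50,95,99]))
m=(abs(X)<30)&(abs(Y-22)<9)&(Z>25)&(Z<76); print('plate',m.sum())
cv2.imwrite('pics/c5.png',cv2.resize(im[60:200,250:390],None,fx=4,fy=4,interpolation=cv2.INTER_CUBIC)[...,::-1])
E
```

```text
t: 26.3
tcp_pos: [0.5616, 0.2148, 0.2199]
tool_rot: [-0.145, 0.989, 0.0, 0.001]
wrist_force: [1.1, 0.7, -1.7]
finger_gap: 0.0222
gripper_force: 40.0
t 26.3 yaw 106.71 tilt 0.06 tcp [0.5616 0.2148 0.2199] shift [-0.01 -0.01  0.99] rz 0.02 F [ 1.1  0.7 -1.7] gap 0.0222 grip 40.0
100 12 19.5 [-8.9  9.4]
110 17 18.6 [-10.1   9.5]
120 17 17.9 [-7.9 10.3]
130 20 17.6 [-10.2  10. ]
140 18 16.3 [-9.4  9.2]
150 18 16.7 [-9.3 10.4]
160 20 15.6 [-9.8  9.7]
170 21 15.0 [-10.    9.7]
180 13 13.3 [-10.3   8.8]
190 1 7.1 [-10. -10.]
ctop Y max [-2.2044411  15.85326722 17.73651452]
plate 35
```

View pics/c5.png

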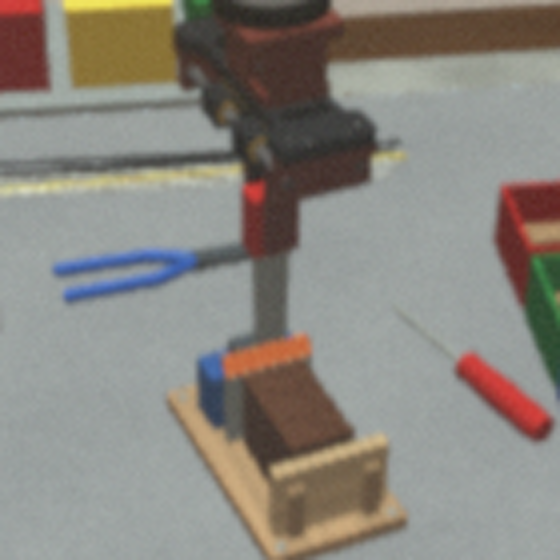

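The blade hangs upright at (270,300) in the crop, just behind block_c's top edge, with its tip above the gap in front of the orange lip (270,355). Its centre is at tray y ≈ 20 mm. I descend in steps, watching the force.

```bash
python3 -m pendant '[{"x":0,"y":0,"z":0.5,"rx":0,"ry":0,"rz":0,"hand":0},{"x":0,"y":0,"z":0.5,"rx":0,"ry":0,"rz":0,"hand":0},{"x":0,"y":0,"z":0.2,"rx":0,"ry":0,"rz":0,"hand":0},{"x":0,"y":0,"z":0,"rx":0,"ry":0,"rz":0,"hand":0}]'
python3 -m pendant '[{"x":0,"y":0,"z":0.3,"rx":0,"ry":0,"rz":0,"hand":0},{"x":0,"y":0,"z":0.3,"rx":0,"ry":0,"rz":0,"hand":0},{"x":0,"y":0,"z":0,"rx":0,"ry":0,"rz":0,"hand":0}]'
```

```text
t: 26.85
tcp_pos: [0.5613, 0.2146, 0.1941]
tool_rot: [-0.145, 0.989, -0.0, -0.001]
wrist_force: [-0.7, -0.9, -1.2]
finger_gap: 0.0219
gripper_force: 40.0
t: 27.22
tcp_pos: [0.5613, 0.2146, 0.182]
tool_rot: [-0.145, 0.989, -0.0, -0.001]
wrist_force: [0.1, 0.4, -0.9]
finger_gap: 0.0217
gripper_force: 40.0
```

```bash
python3 -m pendant '[{"x":0,"y":0,"z":0.2,"rx":0,"ry":0,"rz":0,"hand":0},{"x":0,"y":0,"z":0.2,"rx":0,"ry":0,"rz":0,"hand":0},{"x":0,"y":0,"z":0,"rx":0,"ry":0,"rz":0,"hand":0}]'
```

```text
t: 27.6
tcp_pos: [0.5617, 0.2144, 0.1744]
tool_rot: [-0.145, 0.989, -0.0, -0.0]
wrist_force: [0.9, -1.4, -2.1]
finger_gap: 0.0217
gripper_force: 40.0
```

```bash
python3 -m pendant '[{"x":0,"y":0.02,"z":0.2,"rx":0,"ry":0,"rz":0,"hand":0},{"x":0,"y":0,"z":0,"rx":0,"ry":0,"rz":0,"hand":0},{"x":0,"y":0,"z":0,"rx":0,"ry":0,"rz":0,"hand":0}]';python3 -m pendant '[{"x":0,"y":0,"z":0.2,"rx":0,"ry":0,"rz":0,"hand":0},{"x":0,"y":0,"z":0,"rx":0,"ry":0,"rz":0,"hand":0},{"x":0,"y":0,"z":0,"rx":0,"ry":0,"rz":0,"hand":0}]'
```

```text
t: 27.98
tcp_pos: [0.5616, 0.2148, 0.1707]
tool_rot: [-0.145, 0.989, -0.0, 0.0]
wrist_force: [2.5, -3.6, -1.4]
finger_gap: 0.0221
gripper_force: 40.0
t: 28.35
tcp_pos: [0.5614, 0.215, 0.1665]
tool_rot: [-0.145, 0.989, -0.0, -0.0]
wrist_force: [2.2, -3.4, -0.1]
finger_gap: 0.0215
gripper_force: 40.0
```

```bash
python3 -m pendant '[{"x":0,"y":0,"z":0.2,"rx":0,"ry":0,"rz":0,"hand":0},{"x":0,"y":0,"z":0,"rx":0,"ry":0,"rz":0,"hand":0},{"x":0,"y":0,"z":0,"rx":0,"ry":0,"rz":0,"hand":0}]';python3 -m pendant '[{"x":0,"y":0,"z":0.2,"rx":0,"ry":0,"rz":0,"hand":0},{"x":0,"y":0,"z":0,"rx":0,"ry":0,"rz":0,"hand":0},{"x":0,"y":0,"z":0,"rx":0,"ry":0,"rz":0,"hand":0}]'
```

```text
t: 28.72
tcp_pos: [0.5614, 0.2151, 0.1625]
tool_rot: [-0.145, 0.989, -0.0, -0.0]
wrist_force: [1.8, -4.3, -0.5]
finger_gap: 0.0218
gripper_force: 40.0
t: 29.1
tcp_pos: [0.5614, 0.2152, 0.1586]
tool_rot: [-0.145, 0.989, 0.0, -0.0]
wrist_force: [1.6, -3.8, 0.3]
finger_gap: 0.0214
gripper_force: 40.0
```

```bash
python3 -m pendant '[{"x":0,"y":0,"z":0.2,"rx":0,"ry":0,"rz":0,"hand":0},{"x":0,"y":0,"z":0,"rx":0,"ry":0,"rz":0,"hand":0},{"x":0,"y":0,"z":0,"rx":0,"ry":0,"rz":0,"hand":0}]';python3 -m pendant '[{"x":0,"y":0,"z":0.15,"rx":0,"ry":0,"rz":0,"hand":0},{"x":0,"y":0,"z":0,"rx":0,"ry":0,"rz":0,"hand":0},{"x":0,"y":0,"z":0,"rx":0,"ry":0,"rz":0,"hand":0}]'
python3 - <<'E'
from h import *
s=[]
plan()
a=np.radians(16.6);R=np.array([[np.cos(a),-np.sin(a)],[np.sin(a),np.cos(a)]]);o=np.array([.5675,.1955])
im,d=shot('side');w=cloud('side',d);t=w.copy();t[...,:2]=(w[...,:2]-o)@R;t*=1000
h=cv2.cvtColor(im,cv2.COLOR_RGB2HSV);H,S,V=h[...,0].astype(int),h[...,1],h[...,2]
g=np.load('last_side.npz')
for n,(i2,t2) in dict(now=(im,t)).items():
    for side in(-1,1):
        m=(H>3)&(H<16)&(S>140)&(V>110)&(abs(t[...,0]*side-27)<7)&(abs(t[...,1]-30)<15)&(t[...,2]>72)&(t[...,2]<105); print('lip',side,m.sum(),np.median(t[m],0).round(1) if m.sum() else '')
E
```

```text
t: 29.48
tcp_pos: [0.5614, 0.2154, 0.1547]
tool_rot: [-0.145, 0.989, 0.0, -0.0]
wrist_force: [1.5, -0.4, 0.4]
finger_gap: 0.0217
gripper_force: 40.0
t: 29.85
tcp_pos: [0.5614, 0.2155, 0.1519]
tool_rot: [-0.145, 0.989, 0.0, 0.0]
wrist_force: [0.9, 0.3, 3.5]
finger_gap: 0.0216
gripper_force: 40.0
t 29.85 yaw 106.73 tilt 0.04 tcp [0.5614 0.2155 0.1519] shift [0. 0. 0.] rz None F [0.9 0.3 3.5] gap 0.0216 grip 40.0
lip -1 20 [-26.7  28.6  87.3]
lip 1 16 [24.4 28.9 86.3]
```

```bash
python3 -m pendant '[{"x":0,"y":0.01,"z":0.15,"rx":0,"ry":0,"rz":0,"hand":0},{"x":0,"y":0,"z":0,"rx":0,"ry":0,"rz":0,"hand":0},{"x":0,"y":0,"z":0,"rx":0,"ry":0,"rz":0,"hand":0}]';python3 -m pendant '[{"x":0,"y":0.01,"z":0.12,"rx":0,"ry":0,"rz":0,"hand":0},{"x":0,"y":0,"z":0,"rx":0,"ry":0,"rz":0,"hand":0},{"x":0,"y":0,"z":0,"rx":0,"ry":0,"rz":0,"hand":0},{"x":0,"y":0,"z":0,"rx":0,"ry":0,"rz":0,"hand":0}]'
python3 - <<'E'
from h import *
a=np.radians(16.6);R=np.array([[np.cos(a),-np.sin(a)],[np.sin(a),np.cos(a)]]);o=np.array([.5675,.1955])
out=[]
for c in('side','top'):
    im,d=shot(c);w=cloud(c,d);t=w.copy();t[...,:2]=(w[...,:2]-o)@R;t*=1000;X,Y,Z=np.moveaxis(t,-1,0)
    m=(abs(X)<35)&(Y>-100)&(Y<20)&(Z>81)&(Z<90);print(c,'row',m.sum(),[np.percentile(v[m],[2,50,98]).round(1).tolist() for v in (X,Y,Z)])
    h=cv2.cvtColor(im,cv2.COLOR_RGB2HSV);H,S,V=h[...,0].astype(int),h[...,1],h[...,2]
    # lip image shift vs the picture before insertion (valid below the arm)
    cr=im[90:220,270:390] if c=='side' else im[150:230,220:340]
    out.append(cv2.resize(cr,(400,int(400*cr.shape[0]/cr.shape[1])),interpolation=2))
    if c=='side':
        b=cv2.cvtColor(cv2.imread('pics/side5.png'),cv2.COLOR_BGR2RGB);hb=cv2.cvtColor(b,cv2.COLOR_RGB2HSV)
        for i,hh in(('before',hb),('now',h)):
            for u0,u1 in((304,312),(322,330)):
                mm=(hh[...,0]<16)&(hh[...,0]>3)&(hh[...,1]>140)&(hh[...,2]>110);mm[:130]=0;mm[170:]=0;mm[:,:u0]=0;mm[:,u1:]=0
                v,u=np.nonzero(mm);print(i,u0,len(v),u.mean().round(2) if len(v) else'',v.mean().round(2) if len(v) else'')
H_=max(x.shape[0] for x in out);out=[cv2.copyMakeBorder(x,0,H_-x.shape[0],0,0,0) for x in out];cv2.imwrite('pics/c6.png',np.hstack(out)[...,::-1])
p0=o+R@np.array([.03,.03]);print(project('side',[[*p0,.09]])-project('side',[[*(p0+R@np.array([0,.003])),.09]]))
E
```

```text
t: 30.28
tcp_pos: [0.5614, 0.2156, 0.149]
tool_rot: [-0.145, 0.989, 0.0, 0.0]
wrist_force: [0.7, 1.1, 4.2]
finger_gap: 0.0214
gripper_force: 40.0
t: 30.78
tcp_pos: [0.5614, 0.2158, 0.1467]
tool_rot: [-0.145, 0.989, 0.0, 0.0]
wrist_force: [0.0, 0.5, 4.9]
finger_gap: 0.0221
gripper_force: 40.0
side row 377 [[-25.5, -2.1, 22.2], [-74.0, -31.0, 16.9], [81.4, 85.1, 87.8]]
before 304 26 308.81 150.31
before 322 22 323.82 146.55
now 304 27 308.67 149.56
now 322 20 323.4 145.5
top row 244 [[-26.5, -12.4, 17.8], [-72.7, -47.1, 14.0], [81.2, 84.0, 88.4]]
[[0.42367969 0.5597753 ]]
```

View pics/c6.png

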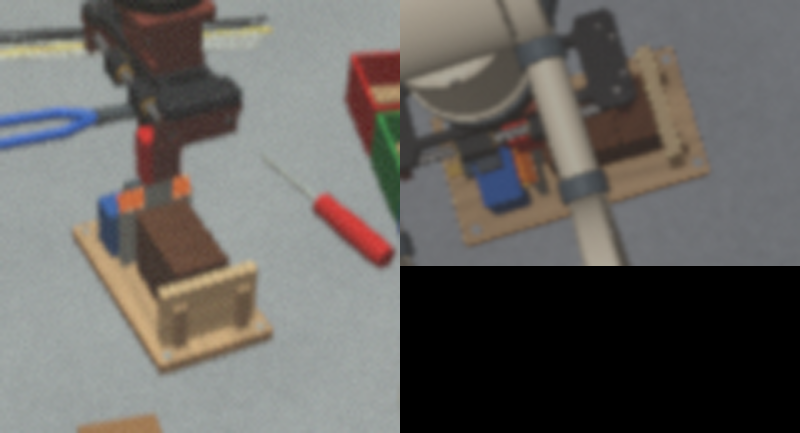

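The blade stands between block_c and the plate, and the orange lip shows on both sides of it at (130,200) and (182,187). The row is tight and upright, the lateral force is balanced, and about 6 N of drag is felt. I estimate the plate is back about 2.5–3 mm, with the tip about 17 mm above the tray floor.

```bash
python3 -c "
from h import *
print(job.hand_in())"
```

```text
the job is handed in; nothing more can be done
None
```

The third block is standing released and tight in the row, and the red-handled blade is held snug between it and the plate; the job was handed in at about 31 s. I estimate the plate is back 2.5–3 mm, and no verdict came back.

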